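# Fit the star wheel on the bottle-feed drive

### The arm

A 6-joint arm with a two-finger parallel gripper is mounted at the origin on the work surface. World frame = base frame: x ahead of the robot, y to its left, z up, the work surface at z = 0. Lengths are in m, angles in rad, forces in N, time in s.
With the tool pointing down it reaches from about 0.225 to 0.875 m from the base axis. Payload 3.4 kg.
Tool frame: the origin (TCP) lies midway between the tips of the shut fingers; the grasp point (between the pads) lies 19 mm behind it (grasp_offset is the distance from the TCP to the grasp point, in m); z points along the fingers, y is the direction in which the jaws open and shut (so a half turn about z gives the same grasp; the last joint's range is limited). The gripper opens to 85 mm and grips with 20 to 120 N. Pads are 22 mm wide; open, the fingers measure 114 mm over their backs; the gripper's body (76 mm by 85 mm) begins 54 mm behind the grasp point. The pads swing forward as they close: fully open they stand 13 mm farther back than shut.
Start: joints at [1.114, 0.276, 1.505, -0, 1.361, -0.121], TCP at [0.189, 0.543, 0.208] pointing down, gripper open.
Joint ranges: [-2.89, 2.89], [-0.75, 2.08], [0.22, 2.7], [-1.18, 4.32], [0.11, 2.71], [-2.7, 2.7]. Speed limits (rad/s): [2.57, 2.57, 3.14, 3.14, 3.14, 3.14].

### API

Orientations are given as a rotation vector (axis times angle).
In Python, from rig import * gives the robot as it stands.
- The arm moves only by the tool carry_out, never from a script. Its argument "increments" is a list that holds one entry, the list of rows, each a list of 5 numbers: the closure, from 0 (fully open) to 1 (shut), then the shift along the tool's x, y, z in mm, then the turn about the tool's z in degrees. In form: [[[fingers, dx, dy, dz, roll], ...]]. A call has 1 to 12 rows; each row shifts and turns the commanded pose from where the row before left it, along the tool's axes as they then stand; what a row does not reach is not made up. A row lasts 1/8 s, in which the tool goes at most 62.5 mm and 10.7 degrees, less where a joint would pass 70% of its speed; a pose out of reach is approached as far as the arm can. A call with a gripper value outside its range is refused whole. The fingers move at their own pace and stop on an object; "grip_force" is the grip in N (left out, the last holds). Time passes only in rows, so rows that do not move let the fingers close. It gives the time, the measured TCP pose, the force and the opening at its end, in the units of the state.
- observe(): the state, without advancing time (a new reading comes with each control period).
- capture(name): name is "scene" or "top"; returns (picture, depth): 420x560x3 uint8, blue, green, red; 420x560 float32, m along the optical axis (not along the pixel's ray), 0 where there is no reading.
- camera_info(name): a dict with "fx", "fy", "cx", "cy" (pixels), "k1" (the pictures are not rectified: a ray, as slopes to the right and down, at radius r is drawn at 1 + k1 r^2 times it, then the intrinsics apply), "rvec" (rotation vector, rad) and "tvec" (3), from world to camera coordinates, as OpenCV has them. Camera axes: x right, y down, z forward; pixel columns grow to the right and rows downward; lengths in m; the calibration is good to about 2 mm. A picture is of the moment at which its call begins. camera_info takes no time and is no camera call.
- finish_job(): hands the job in, once; it reports no verdict.
The state is a dict: "time": time; "q": joint angles; "dq": joint speeds; "joint_torque": joint torques, N m; "tcp_pos": TCP position; "tool_rot": TCP orientation; "contact_force": force on the tool from outside, world axes, zero at the start; "moment": the same for the moment, N m; "finger_gap": finger opening in m.
Only numpy, scipy, OpenCV 4.12 (cv2) and the standard library are available. Lean on these libraries where they do the work, as an engineer would, in place of code of your own. Each camera call takes 0.05 s, during which the arm holds its last target.

### The job

Fit the loose white star wheel on the bottle-feed drive, hub upwards: lower it over the central shaft, turn it gently by feel until the flange's drive pin slips into the wheel's small hole, and let it down fully home, flat on the steel flange. Don't drop it or force it against the pin, leave the things around it where they are, and let go of it.

Things in the scene. Friction and masses are not known exactly. Their poses are not given: they have to be found in the camera images.
- machine: Bottle-feed drive, fixed to the bench: grey housing 200 x 200 mm, 42 mm high, with a steel flange 110 mm across on top whose face is 60 mm above the bench; a central shaft and a drive pin stand on the flange. The flange is held by a stiff brake (3 N m). Over 35 N on the pin's tip, or 60 N (a fall of 4 mm) on the flange, does harm. Origin: centre of the underside, on the shaft's axis; z up
- seat (a point): Point on the shaft's axis in the flange's face, where the centre of the wheel's underside belongs; axes as the housing. Drive pin: 9 mm across, 15 mm high, tip tapered, 40 mm from the shaft's axis. Its direction is not measured: anywhere within 0.5 rad of the housing's +x axis, visible from above; find it by feel. Turned wrong, the wheel rides on its tip 15 mm above the flange
- shaft_top (a point): Middle of the top end of the steel shaft, 62 mm above the flange's face, 122 mm above the bench. The shaft is 20 mm in diameter; its top 8 mm taper to 12 mm
- star_wheel: Loose white star wheel, 0.28-0.56 kg, lying hub up: plate 14 mm thick, middle 104 mm square, eight arms reaching 92 mm from the axis. Square hub 42 x 42 mm, sides along wheel x and y, 14 to 50 mm above the underside: grip here. 22 mm bore through all; one 12 mm through hole for the pin, 40 mm from the axis on the wheel's +x. Origin: centre of the underside; z up
- beer_bottle: Capped amber glass bottle, 62 mm across, 215 mm high, bystander; origin at the centre of its foot
- carton: White carton 90 x 130 x 70 mm, bystander; origin at the centre of its underside
- wrench: Steel wrench 180 mm long, lying flat, bystander; origin at the middle of its underside, x along it
- grease_tin: Steel tin, 72 mm across, 60 mm high, bystander; origin at the centre of its foot

How it is judged:
By the outcome, as a careful person would: the job done as asked, in the order asked, and still so for the second after the job is handed in, with the robot touching nothing.
It also fails if it takes over 64 s, if anything falls off the work surface, if the arm or the gripper's body presses on something with over 40 N, if the wrist force passes 120 N, or if a joint passes its speed limit or range.

## Working session

There is one attempt and no reset: what is moved stays moved. The work goes in short steps, Python scripts to look and compute and a tool call to move; the robot and the scene stay as the last step left them, time stands still between calls to the robot, and variables do not carry over. Pictures are saved under pics/ and viewed, and the job is handed in when it is done.

Besides the shell and the picture viewer there is one more tool, called after "Call:" by a JSON object that holds its "op" and its "data", one argument or row to a line. carry_out: Moves the arm, as the interface text tells. Its arguments: {"type":"object","properties":{"increments":{"type":"array","items":{"type":"array","items":{"type":"array","items":{"type":"number"}}}},"grip_force":{"type":"number"}},"required":["increments"]}

```bash
mkdir -p pics
python3 - <<'E'
from rig import *
import cv2,numpy as np
for n in ("scene","top"):
    p,d=capture(n); cv2.imwrite(f"pics/{n}0.png",p); np.save(f"pics/{n}0.npy",d); print(n,camera_info(n))
print(observe())
E
```

```text
scene {'fx': 526.6047399734346, 'fy': 526.6047399734346, 'cx': 270.9257144087611, 'cy': 221.4051049309156, 'k1': -0.15244572753561558, 'rvec': array([ 0.82711256,  2.63521967, -0.97080141]), 'tvec': array([ 0.49015272, -0.18217613,  2.01532537])}
top {'fx': 470.0539501585948, 'fy': 470.0539501585948, 'cx': 286.14737298815453, 'cy': 213.60061688031809, 'k1': -0.09853231860338356, 'rvec': array([ 1.98685516, -2.21820532,  0.25343151]), 'tvec': array([0.05243716, 0.63797697, 1.38159673])}
{'time': 0.1, 'q': array([ 1.11401098e+00,  2.76547333e-01,  1.50599775e+00, -8.65412471e-06,
        1.36068774e+00, -1.21033611e-01]), 'dq': array([-1.38932286e-03, -2.27206291e-03, -2.60941653e-03,  2.89179192e-04,
       -4.49752553e-05, -5.76955450e-04]), 'joint_torque': array([ 2.67213354e-04, -4.17698622e+01, -2.46404260e+01, -3.66190861e-04,
        5.85827802e-03,  1.04150945e-05]), 'tcp_pos': array([0.18925567, 0.54243429, 0.20742085]), 'tool_rot': array([-5.24844175e-01, -3.09697464e+00,  2.47301775e-03]), 'contact_force': array([-0.50246175,  0.37876339, -0.68822769]), 'moment': array([ 0.01902882,  0.02472243, -0.04583274]), 'finger_gap': 0.08516140532256665}
```

View pics/scene0.png

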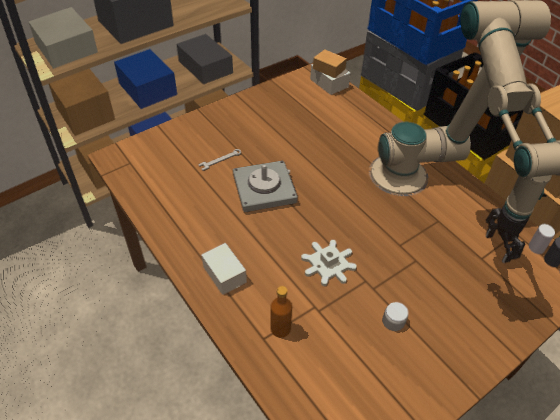

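View pics/top0.png

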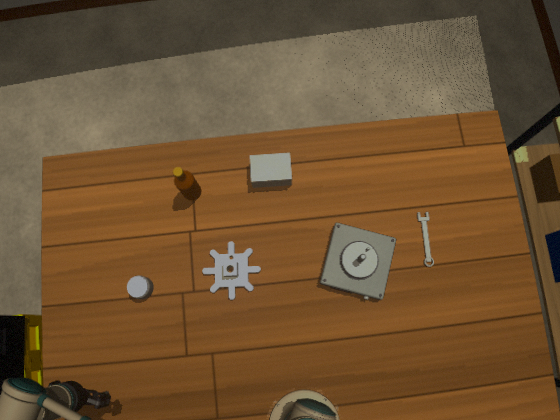

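The top view shows the star wheel at about (231,270) with its hole just above the hub, the drive at (358,261), the tin at (139,287), the bottle at (185,182), the carton at (271,170) and the wrench at (427,240). Next I'll zoom in on the wheel and the drive.

Run:
```python
import cv2,numpy as np
p=cv2.imread("pics/top0.png")
a=cv2.resize(p[230:310,190:270],None,fx=5,fy=5,interpolation=cv2.INTER_CUBIC)
b=cv2.resize(p[220:300,318:398],None,fx=5,fy=5,interpolation=cv2.INTER_CUBIC)
cv2.imwrite("pics/z0.png",np.hstack([a,b]))
s=cv2.imread("pics/scene0.png")
a=cv2.resize(s[230:290,295:360],(390,360),interpolation=cv2.INTER_CUBIC)
b=cv2.resize(s[155:215,232:300],(408,360),interpolation=cv2.INTER_CUBIC)
cv2.imwrite("pics/z1.png",np.hstack([a,b]))
```

```text
(no output)
```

View pics/z0.png

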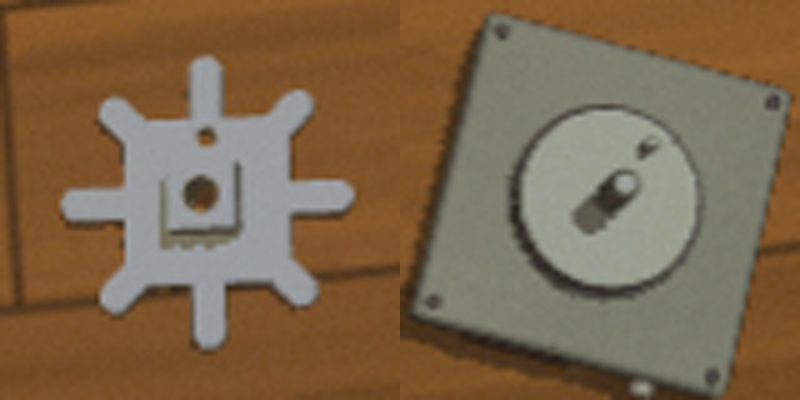

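View pics/z1.png

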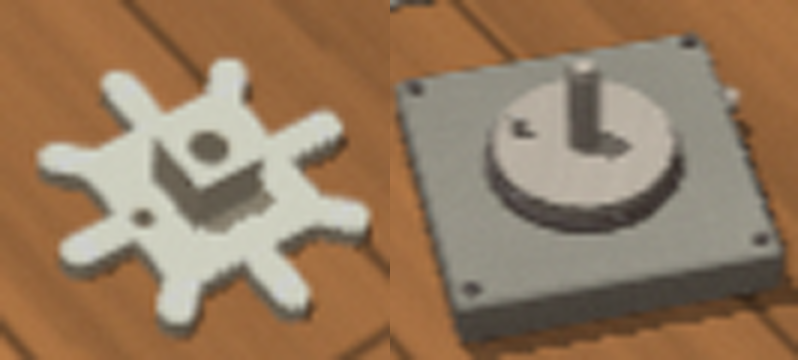

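```bash
cat > h.py <<'E'
from rig import *
import cv2,numpy as np
from scipy.spatial.transform import Rotation as R
def ray(n,uv):
    c=camera_info(n); K=np.array([[c['fx'],0,c['cx']],[0,c['fy'],c['cy']],[0,0,1.]])
    q=cv2.undistortPoints(np.array(uv,float).reshape(-1,1,2),K,np.array([c['k1'],0,0,0,0.])).reshape(-1,2)
    M=cv2.Rodrigues(c['rvec'])[0]; o=-M.T@c['tvec']
    d=np.c_[q,np.ones(len(q))]@M
    return o,d
def onplane(n,uv,z):
    o,d=ray(n,uv); return o+d*((z-o[2])/d[:,2])[:,None]
def proj(n,P):
    c=camera_info(n); K=np.array([[c['fx'],0,c['cx']],[0,c['fy'],c['cy']],[0,0,1.]])
    return cv2.projectPoints(np.array(P,float).reshape(-1,1,3),c['rvec'],c['tvec'],K,np.array([c['k1'],0,0,0,0.]))[0].reshape(-1,2)
E
python3 - <<'E'
from h import *
np.set_printoptions(precision=4,suppress=True)
p=cv2.imread("pics/top0.png"); s=cv2.imread("pics/scene0.png")
hsv=cv2.cvtColor(p,cv2.COLOR_BGR2HSV); print(hsv[270,215],hsv[275,345],hsv[240,330],hsv[290,215],hsv[300,215])
m=((hsv[...,1]<70)&(hsv[...,2]>90)).astype(np.uint8); m=cv2.morphologyEx(m,cv2.MORPH_CLOSE,np.ones((3,3)))
cs,_=cv2.findContours(m,cv2.RETR_EXTERNAL,cv2.CHAIN_APPROX_NONE)
for c in cs:
    if cv2.contourArea(c)>150: print(cv2.boundingRect(c),cv2.contourArea(c))
c=[c for c in cs if cv2.pointPolygonTest(c,(215,270),False)>0][0]
q=onplane('top',c.reshape(-1,2),.014)
(cc,r)=cv2.minEnclosingCircle((q[:,:2]*1000).astype(np.float32)); print('wheel circ',cc,r)
# arms: far points angle
v=q[:,:2]-np.array(cc)/1000; rr=np.hypot(*v.T); a=np.arctan2(v[:,1],v[:,0])
far=rr>.07
print('arm phase', np.angle(np.exp(8j*a[far]).mean())/8, 'n',far.sum())
from scipy.ndimage import label
tips=np.degrees(a[far]);print(np.unique(np.round(tips/45*2)/2))
for n,hole,bore in (('top',(231.2,257.4),(230.4,268.6)),('scene',(295+142/6,230+217/6),(295+208/6,230+147/6))):
    print(n,'hole',onplane(n,[hole],.014),'bore',onplane(n,[bore],.05))
b=lambda x,y:(318+(x-400)/5,220+y/5)
print('bolts',onplane('top',[b(502,32),b(773,101),b(712,377),b(433,301)],.042))
e=onplane('top',[b(502,32),b(773,101),b(712,377),b(433,301)],.042)
print('c',e.mean(0))
print('shaft top',onplane('top',[b(627,183)],.122),'pin',onplane('top',[b(652,143)],.075))
g=lambda x,y:(232+(x-390)/6,155+y/6)
print('scene shaft',onplane('scene',[g(583,66)],.122),'pin',onplane('scene',[g(517,124)],.075), 'bolts',onplane('scene',[g(413,90),g(690,43),g(761,240),g(472,289)],.042).mean(0))
E
```

```text
[108   8 162] [ 34  33 131] [ 14 106  70] [110   5 146] [ 15 171 119]
(127, 276, 22, 22) 355.0
(202, 241, 59, 59) 1482.0
(321, 223, 75, 77) 3833.5
(417, 212, 17, 55) 258.5
(250, 153, 42, 29) 1029.5
(0, 15, 494, 300) 47333.5
wheel circ (492.0943603515625, 173.37608337402344) 92.14325714111328
arm phase -0.06948786011188901 n 125
[-4.  -3.  -2.5 -2.  -1.5 -1.  -0.5 -0.   1.   2.   2.5  3.   3.5  4. ]
top hole [[0.5313 0.169  0.014 ]] bore [[0.4917 0.1707 0.05  ]]
scene hole [[0.5295 0.1733 0.014 ]] bore [[0.4898 0.1761 0.05  ]]
bolts [[ 0.5879 -0.1775  0.042 ]
 [ 0.5252 -0.3413  0.042 ]
 [ 0.36   -0.2772  0.042 ]
 [ 0.4255 -0.113   0.042 ]]
c [ 0.4747 -0.2272  0.042 ]
shaft top [[ 0.4749 -0.2279  0.122 ]] pin [[ 0.503  -0.2551  0.075 ]]
scene shaft [[ 0.4725 -0.2227  0.122 ]] pin [[ 0.5058 -0.2446  0.075 ]] bolts [ 0.4726 -0.222   0.042 ]
```

```bash
cat >> h.py <<'E'
def st():
    o=observe(); M=R.from_rotvec(o['tool_rot']).as_matrix(); return o,M
def togo(x,y,z,yaw):
    o,M=st(); cy=np.arctan2(M[1,0],M[0,0]); dr=-np.degrees((yaw-cy+np.pi)%(2*np.pi)-np.pi)
    c,s=np.cos(yaw),np.sin(yaw); M2=np.array([[c,s,0],[s,-c,0],[0,0,-1]])
    D=(np.array([x,y,z])-o['tcp_pos'])*1000
    print('t %.2f'%o['time'],'pos',o['tcp_pos'].round(4),'yaw %.4f'%cy,'tilt',M[:,2].round(3),'F',o['contact_force'].round(1),'M',o['moment'].round(2),'gap %.4f'%o['finger_gap'])
    print('roll %.2f'%dr,'d cur-axes',(M.T@D).round(1),'d after roll',(M2.T@D).round(1))
E
python3 - <<'E'
from h import *
p=cv2.imread("pics/top0.png");hsv=cv2.cvtColor(p,cv2.COLOR_BGR2HSV)
m=((hsv[...,1]<70)&(hsv[...,2]>90)).astype(np.uint8)
cs,_=cv2.findContours(m,cv2.RETR_EXTERNAL,cv2.CHAIN_APPROX_NONE)
ys,xs=np.nonzero(m[235:305,195:268]); q=onplane('top',np.c_[xs+195,ys+235],.014)[:,:2]-[.4921,.1734]
r=np.hypot(*q.T);a=np.arctan2(q[:,1],q[:,0]);k=(r>.072)&(r<.1)
a=a[k];i=np.round((a+.05)/(np.pi/4)); print('phases',[round((a[i==j]-j*np.pi/4).mean(),3) for j in np.unique(i)])
print('tin',onplane('top',[(139,285)],.06),'bottle',onplane('top',[(179,173)],.215),'carton',onplane('top',[(271,167)],.07),'wrench',onplane('top',[(425,213),(429,264)],.005))
togo(.491,.173,.12,3.08)
E
```

```text
phases [np.float64(0.027), np.float64(-0.06), np.float64(-0.066), np.float64(-0.07), np.float64(-0.087), np.float64(-0.066), np.float64(-0.079), np.float64(-0.069), np.float64(-0.092)]
tin [[0.46974783 0.45304612 0.06      ]] bottle [[0.75926081 0.27715647 0.215     ]] carton [[0.79706438 0.01324578 0.07      ]] wrench [[ 0.60774643 -0.47141249  0.005     ]
 [ 0.4410851  -0.45530239  0.005     ]]
t 0.10 pos [0.1893 0.5424 0.2074] yaw 2.8058 tilt [-0.001 -0.001 -1.   ] F [-0.5  0.4 -0.7] M [ 0.02  0.02 -0.05] gap 0.0852
roll -15.71 d cur-axes [-406.6 -249.2   87.7] d after roll [-323.9 -350.2   87.4]
```

Call:
{"op": "carry_out", "data": {
  "increments": [
    [[0,0,0,0,-8],[0,0,0,0,-8],[0,-36,-39,5,0],[0,-36,-39,5,0],[0,-36,-39,5,0],[0,-36,-39,10,0],[0,-36,-39,10,0],[0,-36,-39,10,0],[0,-36,-39,10,0],[0,-36,-39,12,0],[0,-36,-38,10,0],[0,0,0,0,0]]
  ],
  "grip_force": 60
}}

```text
time: 1.6
tcp_pos: [0.4949, 0.1723, 0.13]
tool_rot: [-0.096, -3.139, 0.002]
contact_force: [-0.6, 0.1, 0.3]
finger_gap: 0.0853
```

Run:
```python
from h import *
togo(.491,.173,.017,3.07)
p,d=capture('top'); cv2.imwrite('pics/t1.png',cv2.resize(p[200:340,140:320],None,fx=4,fy=4,interpolation=cv2.INTER_CUBIC))
```

```text
t 1.60 pos [0.4949 0.1723 0.13  ] yaw 3.0802 tilt [-0.001 -0.001 -1.   ] F [-0.6  0.1  0.3] M [ 0.01 -0.02 -0.05] gap 0.0853
roll 0.59 d cur-axes [  3.8   0.6 113. ] d after roll [  3.9   0.4 113. ]
```

View pics/t1.png

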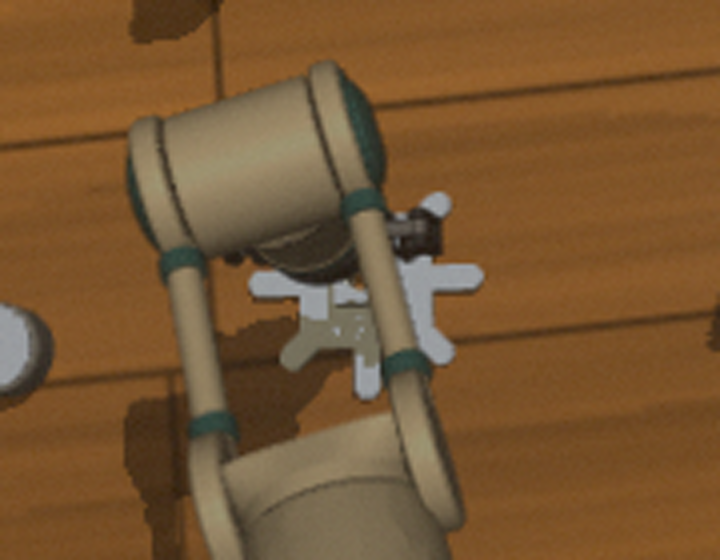

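The wrist hides the hub in this view (wheel arms visible around (360,280) in the zoom). I'm descending and checking with the scene camera before closing.

Call:
{"op": "carry_out", "data": {
  "increments": [
    [[0,4,0,20,0.5],[0,0,0,25,0],[0,0,0,25,0],[0,0,0,20,0],[0,0,0,15,0],[0,0,0,8,0],[0,0,0,0,0]]
  ]
}}

```text
time: 2.52
tcp_pos: [0.4888, 0.1757, 0.018]
tool_rot: [-0.102, -3.139, 0.0]
contact_force: [1.3, 0.3, 0.5]
finger_gap: 0.0857
```

Run:
```python
from h import *
togo(.491,.173,.017,3.07)
p,d=capture('scene'); cv2.imwrite('pics/s2.png',cv2.resize(p[190:310,270:400],None,fx=5,fy=5,interpolation=cv2.INTER_CUBIC))
```

```text
t 2.52 pos [0.4888 0.1757 0.018 ] yaw 3.0768 tilt [-0.001  0.    -1.   ] F [1.3 0.3 0.5] M [-0.04 -0.03  0.03] gap 0.0857
roll 0.39 d cur-axes [-2.3 -2.5  1. ] d after roll [-2.3 -2.5  1. ]
```

View pics/s2.png

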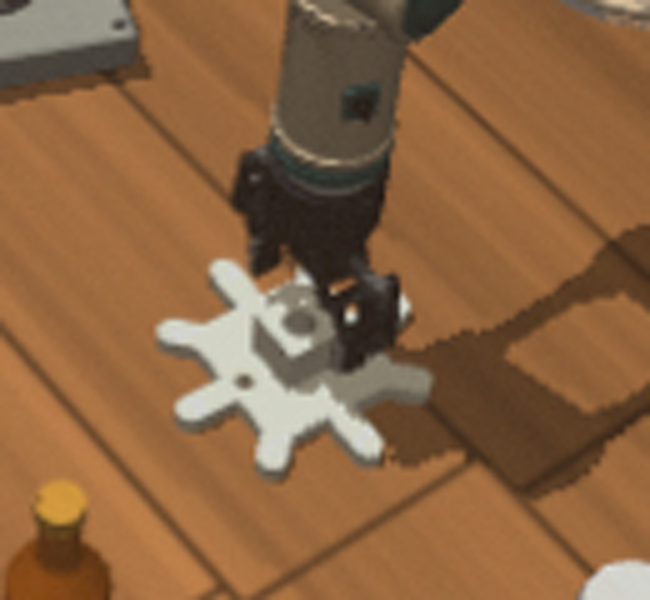

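The hub is between the fingers (bore at zoom (300,318)) and the small hole is visible at (243,381). I'll trim the position and close.

Call:
{"op": "carry_out", "data": {
  "increments": [
    [[0,-2,-2,0,0.3],[0,0,0,0,0],[0.3,0,0,0,0],[0.6,0,0,0,0],[1,0,0,0,0],[1,0,0,0,0],[1,0,0,0,0],[1,0,0,0,0]]
  ],
  "grip_force": 60
}}

```text
time: 3.58
tcp_pos: [0.4914, 0.1737, 0.0188]
tool_rot: [0.111, 3.139, 0.001]
contact_force: [-1.6, 0.8, 5.9]
finger_gap: 0.0401
```

Run:
```python
from h import *
togo(.491,.173,.217,3.07)
```

```text
t 3.58 pos [0.4914 0.1737 0.0188] yaw 3.0708 tilt [ 0.001  0.001 -1.   ] F [-1.6  0.8  5.9] M [ 0.21  0.18 -0.02] gap 0.0401
roll 0.05 d cur-axes [   0.2   -0.5 -198.2] d after roll [   0.4   -0.7 -198.2]
```

Call:
{"op": "carry_out", "data": {
  "increments": [
    [[1,0,0,-2,0],[1,0,0,-6,0],[1,0,0,-15,0],[1,0,0,-25,0],[1,0,0,-30,0],[1,0,0,-30,0],[1,0,0,-30,0],[1,0,0,-20,0],[1,0,0,-10,0],[1,0,0,0,0],[1,0,0,0,0]]
  ]
}}

```text
time: 4.95
tcp_pos: [0.4902, 0.1731, 0.1853]
tool_rot: [-0.111, -3.138, 0.001]
contact_force: [0.1, -1.4, -5.0]
finger_gap: 0.0401
```

Run:
```python
from h import *
togo(.474,-.2245,.187,np.pi-.67)
p,d=capture('scene'); cv2.imwrite('pics/s3.png',p[60:340,160:460])
```

```text
t 4.95 pos [0.4902 0.1731 0.1853] yaw 3.0711 tilt [-0.002 -0.    -1.   ] F [ 0.1 -1.4 -5. ] M [0.   0.04 0.01] gap 0.0401
roll 34.35 d cur-axes [ -11.8 -397.7   -1.5] d after roll [-234.2 -321.7   -1.7]
```

View pics/s3.png

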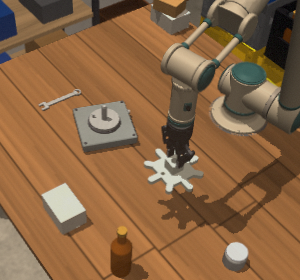

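The wheel is held level at crop (175,165). Next I carry it over the drive.

Call:
{"op": "carry_out", "data": {
  "increments": [
    [[1,-1,-20,0,0],[1,-1,-35,0,0],[1,-1,-37,0,0],[1,-1,-37,0,0],[1,-1,-37,0,0],[1,-1,-37,0,0],[1,-1,-37,0,0],[1,-1,-37,0,0],[1,-1,-37,0,0],[1,-1,-36,0,0],[1,-1,-30,0,0],[1,-1,-18,0,0]]
  ]
}}

```text
time: 6.5
tcp_pos: [0.4745, -0.2257, 0.1853]
tool_rot: [-0.113, -3.138, -0.001]
contact_force: [-0.4, 0.4, -5.2]
finger_gap: 0.0399
```

Call:
{"op": "carry_out", "data": {
  "increments": [
    [[1,0,0,0,3],[1,0,0,0,5],[1,0,0,0,5],[1,0,0,0,5],[1,0,0,0,5],[1,0,0,0,5],[1,0,0,0,4],[1,0,0,0,2],[1,0,0,0,0],[1,0,0,0,0],[1,0,0,0,0]]
  ]
}}

```text
time: 7.88
tcp_pos: [0.475, -0.2245, 0.1862]
tool_rot: [-1.023, -2.97, -0.0]
contact_force: [0.0, -0.7, -4.2]
finger_gap: 0.0398
```

Run:
```python
from h import *
togo(.474,-.2245,.187,np.pi-.67)
for n in('scene','top'):
    p,d=capture(n); cv2.imwrite(f'pics/{n}4.png',p)
s=cv2.imread('pics/scene4.png')[110:220,205:320];t=cv2.imread('pics/top4.png')[190:310,300:410]
cv2.imwrite('pics/z4.png',np.hstack([cv2.resize(s,(400,383),interpolation=cv2.INTER_CUBIC),cv2.resize(t,(351,383),interpolation=cv2.INTER_CUBIC)]))
```

```text
t 7.88 pos [ 0.475  -0.2245  0.1862] yaw 2.4780 tilt [-0.  0. -1.] F [ 0.  -0.7 -4.2] M [-0.01  0.02  0.01] gap 0.0398
roll 0.37 d cur-axes [ 0.8 -0.6 -0.8] d after roll [ 0.8 -0.6 -0.8]
```

View pics/z4.png

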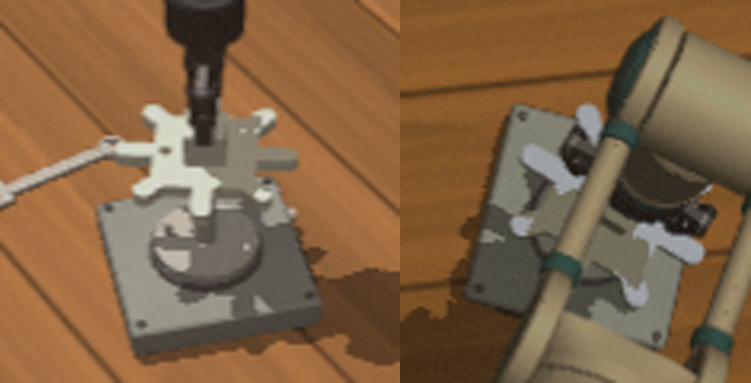

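Run:
```python
from h import *
s=cv2.imread('pics/scene4.png')[130:190,230:300]
cv2.imwrite('pics/z5.png',cv2.resize(s,None,fx=10,fy=10,interpolation=cv2.INTER_CUBIC))
print(onplane('scene',[(205+165/400*115,110+150/383*110)],.181), .475+.04*np.cos(-.6636),-.2245+.04*np.sin(-.6636))
```

```text
[[ 0.50423649 -0.24792585  0.181     ]] 0.5065111958581489 -0.24913827379483755
```

View pics/z5.png

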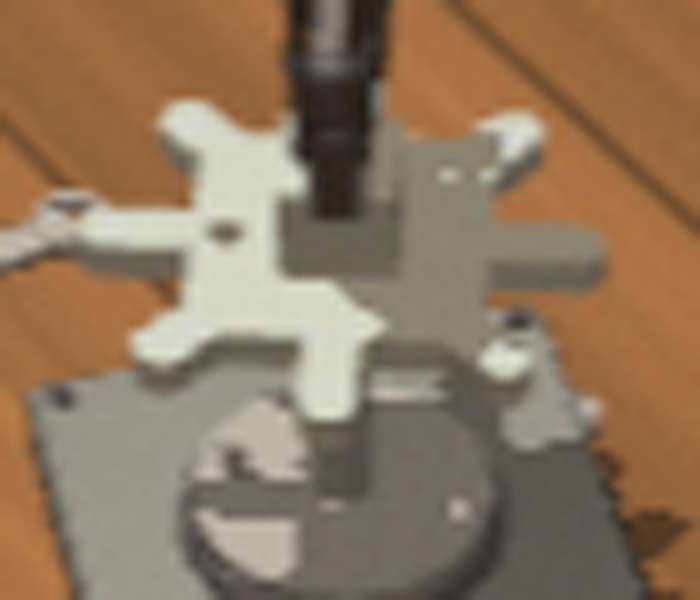

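Run:
```python
from h import *
np.set_printoptions(precision=4,suppress=True)
f=lambda *a:[(230+x/10-.05*9,130+y/10-.45) for x,y in a]
for z in(.181,):
    for pr in (((75,222),(605,243)),((168,115),(528,362)),((138,345),(540,128))):
        q=onplane('scene',f(*pr),z); print(q.mean(0),np.hypot(*(q[0]-q[1])[:2])/2,np.arctan2(*(q[0]-q[1])[[1,0]]))
print('hole',onplane('scene',f((225,232)),.181))
```

```text
[ 0.4718 -0.2274  0.181 ] 0.09208362180098237 -0.6636644109455885
[ 0.4715 -0.2252  0.181 ] 0.08925841425500898 -1.3989681356788501
[ 0.4713 -0.2259  0.181 ] 0.08920806682269075 0.07364270353069305
hole [[ 0.5044 -0.2501  0.181 ]]
```

Run:
```python
from h import *
np.set_printoptions(precision=4,suppress=True)
s=cv2.imread('pics/scene0.png')[165:205,240:290]; t=cv2.imread('pics/top0.png')[236:286,333:383]
cv2.imwrite('pics/z6.png',np.hstack([cv2.resize(s,None,fx=8,fy=8,interpolation=cv2.INTER_CUBIC),cv2.resize(t,(400,400),interpolation=cv2.INTER_CUBIC)[:320]]))
```

```text
(no output)
```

View pics/z6.png

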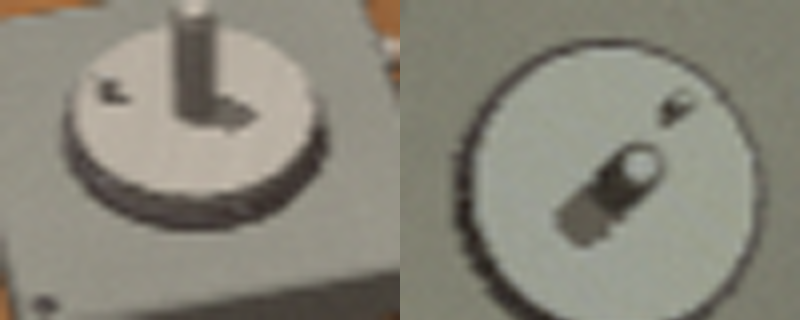

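Run:
```python
from h import *
np.set_printoptions(precision=4,suppress=True)
T=lambda x,y:[(333+(x-400)/8-.44,236+y/8-.44)]
S=lambda x,y:[(240+x/8-.44,165+y/8-.44)]
ct=onplane('top',T(616,185),.06)[0];pt=onplane('top',T(685,99),.075)[0];print(ct,pt,np.arctan2(*(pt-ct)[[1,0]]),np.linalg.norm((pt-ct)[:2]))
cs=onplane('scene',S(196,109),.06)[0];ps=onplane('scene',S(105,77),.075)[0];print(cs,ps,np.arctan2(*(ps-cs)[[1,0]]),np.linalg.norm((ps-cs)[:2]))
print(onplane('top',T(640,163),.122),onplane('scene',S(196,6),.122))
print(onplane('scene',S(105,95),.060))
```

```text
[ 0.4772 -0.2263  0.06  ] [ 0.5051 -0.2547  0.075 ] -0.7935347714819901 0.03984380510008082
[ 0.4723 -0.2241  0.06  ] [ 0.503 -0.252  0.075] -0.7359290572656241 0.041472576937697125
[[ 0.4771 -0.2257  0.122 ]] [[ 0.4708 -0.2259  0.122 ]]
[[ 0.5012 -0.2552  0.06  ]]
```

Call:
{"op": "carry_out", "data": {
  "increments": [
    [[1,0.8,0.6,5,3],[1,0,0,10,2.5],[1,0,0,10,0],[1,0,0,8,0],[1,0,0,5,0],[1,0,0,0,0],[1,0,0,0,0]]
  ]
}}

```text
time: 8.85
tcp_pos: [0.475, -0.2238, 0.1485]
tool_rot: [1.165, 2.917, -0.0]
contact_force: [-0.3, 0.7, -4.3]
finger_gap: 0.0398
```

Run:
```python
from h import *
togo(.4744,-.2252,.13,np.pi-.76)
p,d=capture('scene'); cv2.imwrite('pics/s7.png',cv2.resize(p[130:210,220:310],None,fx=8,fy=7.5,interpolation=cv2.INTER_CUBIC))
```

```text
t 8.85 pos [ 0.475  -0.2238  0.1485] yaw 2.3818 tilt [ 0.001 -0.    -1.   ] F [-0.3  0.7 -4.3] M [ 0.01 -0.03 -0.02] gap 0.0398
roll 0.01 d cur-axes [-0.5 -1.5 18.5] d after roll [-0.5 -1.4 18.5]
```

View pics/s7.png

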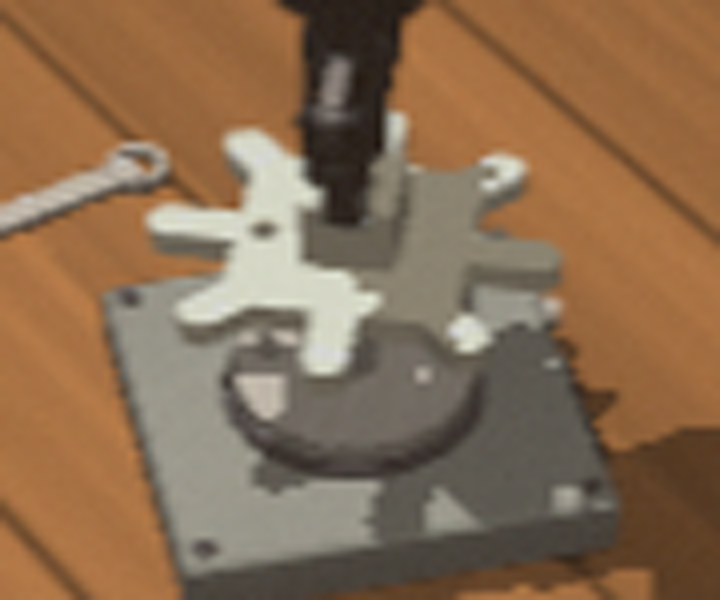

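Run:
```python
from h import *
f=lambda *a:[(220+x/8-.44,130+y/7.5-.43) for x,y in a]
for pr in (((147,216),(560,256)),((232,140),(483,342))):
    q=onplane('scene',f(*pr),.144); print(q.mean(0).round(4),np.hypot(*(q[0]-q[1])[:2])/2,np.arctan2(*(q[0]-q[1])[[1,0]]))
for i in range(3): print(observe()['tcp_pos'])
```

```text
[ 0.4727 -0.2256  0.144 ] 0.09186501220250069 -0.7549795133134461
[ 0.4731 -0.2237  0.144 ] 0.08865189752973636 -1.5015621634009033
[ 0.47503039 -0.22379849  0.14854638]
[ 0.47503039 -0.22379849  0.14854638]
[ 0.47503039 -0.22379849  0.14854638]
```

Call:
{"op": "carry_out", "data": {
  "increments": [
    [[1,-0.5,-0.8,2,0],[1,0,0,3,0],[1,0,0,3,0],[1,0,0,3,0],[1,0,0,2,0],[1,0,0,0,0]]
  ]
}}

```text
time: 9.65
tcp_pos: [0.4744, -0.2245, 0.1349]
tool_rot: [-1.165, -2.917, -0.0]
contact_force: [0.7, 0.1, -4.7]
finger_gap: 0.04
```

Run:
```python
from h import *
togo(.4744,-.2252,.13,np.pi-.76)
```

```text
t 9.65 pos [ 0.4744 -0.2245  0.1349] yaw 2.3817 tilt [-0.  0. -1.] F [ 0.7  0.1 -4.7] M [-0.02 -0.   -0.01] gap 0.0400
roll 0.01 d cur-axes [-0.5 -0.6  4.9] d after roll [-0.5 -0.6  4.9]
```

Call:
{"op": "carry_out", "data": {
  "increments": [
    [[1,0,0,2,0],[1,0,0,2,0],[1,0,0,2,0],[1,0,0,2,0],[1,0,0,0,0]]
  ]
}}

```text
time: 10.28
tcp_pos: [0.4744, -0.2245, 0.1269]
tool_rot: [-1.165, -2.917, -0.0]
contact_force: [-0.1, -0.5, -4.3]
finger_gap: 0.0398
```

Run:
```python
from h import *
togo(.4744,-.2252,.13,np.pi-.76)
```

```text
t 10.28 pos [ 0.4744 -0.2245  0.1269] yaw 2.3817 tilt [-0.  0. -1.] F [-0.1 -0.5 -4.3] M [-0.01 -0.01  0.  ] gap 0.0398
roll 0.01 d cur-axes [-0.5 -0.5 -3.1] d after roll [-0.5 -0.5 -3.1]
```

Call:
{"op": "carry_out", "data": {
  "increments": [
    [[1,0,0,3,0],[1,0,0,4,0],[1,0,0,4,0],[1,0,0,4,0],[1,0,0,4,0],[1,0,0,4,0],[1,0,0,3,0],[1,0,0,1,0],[1,0,0,0,0]]
  ]
}}

```text
time: 11.4
tcp_pos: [0.4746, -0.2246, 0.1002]
tool_rot: [1.165, 2.917, 0.0]
contact_force: [0.7, 0.0, -4.4]
finger_gap: 0.0399
```

Run:
```python
from h import *
togo(.4744,-.2252,.13,np.pi-.76)
p,d=capture('scene'); cv2.imwrite('pics/s8.png',cv2.resize(p[130:210,220:310],None,fx=8,fy=7.5,interpolation=cv2.INTER_CUBIC))
```

```text
t 11.40 pos [ 0.4746 -0.2246  0.1002] yaw 2.3817 tilt [ 0.  0. -1.] F [ 0.7  0.  -4.4] M [-0.03 -0.    0.03] gap 0.0399
roll 0.00 d cur-axes [ -0.3  -0.6 -29.8] d after roll [ -0.3  -0.6 -29.8]
```

View pics/s8.png

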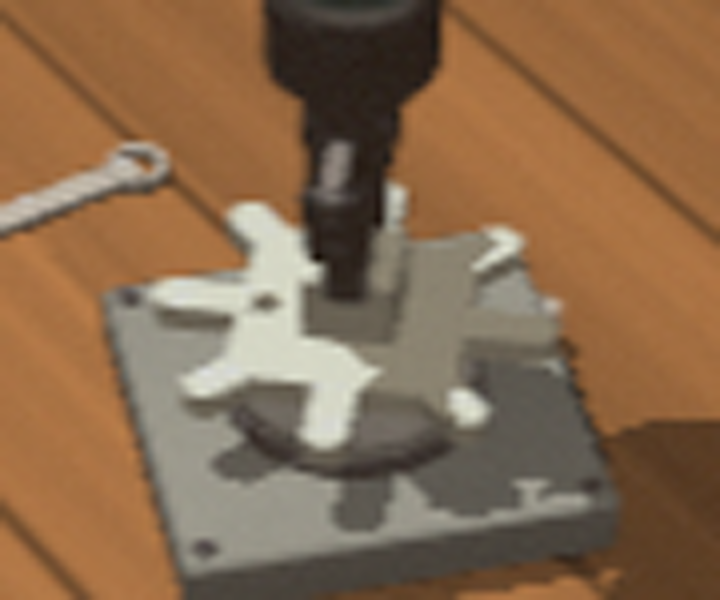

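The wheel is down over the shaft with its hole at zoom (265,302), and there is no contact force. Next I go gently towards the pin's tip height (TCP about 0.094).

Call:
{"op": "carry_out", "data": {
  "increments": [
    [[1,0,0,1,0],[1,0,0,1,0],[1,0,0,1,0],[1,0,0,1,0],[1,0,0,1,0],[1,0,0,0.5,0],[1,0,0,0.5,0],[1,0,0,0,0]]
  ]
}}

```text
time: 12.45
tcp_pos: [0.4746, -0.2245, 0.0942]
tool_rot: [-1.165, -2.918, -0.0]
contact_force: [-0.2, -0.3, -4.3]
finger_gap: 0.0396
```

Call:
{"op": "carry_out", "data": {
  "increments": [
    [[1,0,0,0.5,0],[1,0,0,0.5,0],[1,0,0,0,0]]
  ]
}}

```text
time: 12.82
tcp_pos: [0.4745, -0.2245, 0.0931]
tool_rot: [-1.165, -2.917, -0.0]
contact_force: [-0.9, 0.6, -3.7]
finger_gap: 0.04
```

Call:
{"op": "carry_out", "data": {
  "increments": [
    [[1,0,0,0.5,0],[1,0,0,0.5,0],[1,0,0,0,0]]
  ]
}}

```text
time: 13.2
tcp_pos: [0.4745, -0.2245, 0.0921]
tool_rot: [-1.165, -2.917, -0.0]
contact_force: [-0.1, -0.1, -4.7]
finger_gap: 0.0394
```

Call:
{"op": "carry_out", "data": {
  "increments": [
    [[1,0,0,0.5,0],[1,0,0,0.5,0],[1,0,0,0,0]]
  ]
}}

```text
time: 13.58
tcp_pos: [0.4745, -0.2245, 0.0911]
tool_rot: [-1.165, -2.917, -0.0]
contact_force: [-0.1, -0.1, -5.3]
finger_gap: 0.0402
```

Call:
{"op": "carry_out", "data": {
  "increments": [
    [[1,0,0,0.5,0],[1,0,0,0.5,0],[1,0,0,0.5,0],[1,0,0,0,0]]
  ]
}}

```text
time: 14.08
tcp_pos: [0.4745, -0.2245, 0.0896]
tool_rot: [-1.165, -2.917, -0.0]
contact_force: [0.1, 0.3, -4.3]
finger_gap: 0.04
```

Call:
{"op": "carry_out", "data": {
  "increments": [
    [[1,0,0,0.5,0],[1,0,0,0.5,0],[1,0,0,0.5,0],[1,0,0,0,0]]
  ]
}}

```text
time: 14.58
tcp_pos: [0.4745, -0.2245, 0.0881]
tool_rot: [-1.165, -2.917, -0.0]
contact_force: [-0.1, -0.7, -4.3]
finger_gap: 0.04
```

Run:
```python
from h import *
togo(.4744,-.2252,.079,np.pi-.76)
```

```text
t 14.57 pos [ 0.4745 -0.2245  0.0881] yaw 2.3816 tilt [-0.  0. -1.] F [-0.1 -0.7 -4.3] M [-0.02 -0.    0.01] gap 0.0400
roll 0.00 d cur-axes [-0.4 -0.6  9.1] d after roll [-0.4 -0.6  9.1]
```

The underside is now about 6 mm below the pin's tip with no reaction, so the pin is in the hole. Continuing down.

Call:
{"op": "carry_out", "data": {
  "increments": [
    [[1,0,0,1,0],[1,0,0,1,0],[1,0,0,1,0],[1,0,0,1,0],[1,0,0,0,0]]
  ]
}}

```text
time: 15.2
tcp_pos: [0.4745, -0.2245, 0.0841]
tool_rot: [-1.165, -2.917, -0.0]
contact_force: [-0.4, -0.4, -3.7]
finger_gap: 0.0397
```

Call:
{"op": "carry_out", "data": {
  "increments": [
    [[1,0,0,1,0],[1,0,0,1,0],[1,0,0,1,0],[1,0,0,0.5,0],[1,0,0,0,0]]
  ]
}}

```text
time: 15.82
tcp_pos: [0.4745, -0.2245, 0.0806]
tool_rot: [-1.165, -2.917, -0.0]
contact_force: [0.3, -0.2, -4.3]
finger_gap: 0.0399
```

Call:
{"op": "carry_out", "data": {
  "increments": [
    [[1,0,0,0.5,0],[1,0,0,0.5,0],[1,0,0,0,0]]
  ]
}}

```text
time: 16.2
tcp_pos: [0.4745, -0.2245, 0.0796]
tool_rot: [-1.165, -2.918, -0.0]
contact_force: [0.6, 0.1, -4.8]
finger_gap: 0.0399
```

Call:
{"op": "carry_out", "data": {
  "increments": [
    [[1,0,0,0.5,0],[1,0,0,0.3,0],[1,0,0,0,0]]
  ]
}}

```text
time: 16.58
tcp_pos: [0.4745, -0.2245, 0.079]
tool_rot: [1.165, 2.918, 0.0]
contact_force: [-0.7, -0.6, -3.6]
finger_gap: 0.0397
```

Call:
{"op": "carry_out", "data": {
  "increments": [
    [[1,0,0,0.3,0],[1,0,0,0,0]]
  ]
}}

```text
time: 16.82
tcp_pos: [0.4745, -0.2246, 0.0789]
tool_rot: [1.165, 2.917, -0.0]
contact_force: [-2.0, 0.9, -0.2]
finger_gap: 0.0396
```

Call:
{"op": "carry_out", "data": {
  "increments": [
    [[1,0,0,0.3,0],[1,0,0,0,0]]
  ]
}}

```text
time: 17.08
tcp_pos: [0.4745, -0.2246, 0.0789]
tool_rot: [1.165, 2.917, -0.0]
contact_force: [-2.2, 1.1, 5.3]
finger_gap: 0.0402
```

The wheel landed at TCP 0.0789 (0.0788 expected), with Fz going from -4.3 to +5.3 N. Now I let go and rise straight up.

Call:
{"op": "carry_out", "data": {
  "increments": [
    [[0.8,0,0,0,0],[0.6,0,0,0,0],[0.4,0,0,0,0],[0.2,0,0,0,0],[0,0,0,0,0],[0,0,0,0,0],[0,0,0,0,0]]
  ]
}}

```text
time: 17.95
tcp_pos: [0.4746, -0.2246, 0.0782]
tool_rot: [1.165, 2.917, 0.0]
contact_force: [-0.2, -0.3, 0.3]
finger_gap: 0.0856
```

Call:
{"op": "carry_out", "data": {
  "increments": [
    [[0,0,0,-3,0],[0,0,0,-10,0],[0,0,0,-20,0],[0,0,0,-25,0],[0,0,0,-25,0],[0,0,0,-20,0],[0,0,0,-15,0],[0,0,0,-10,0],[0,0,0,0,0]]
  ]
}}

```text
time: 19.08
tcp_pos: [0.4748, -0.2247, 0.2069]
tool_rot: [1.165, 2.917, -0.0]
contact_force: [1.2, -0.3, -0.4]
finger_gap: 0.0854
```

Call:
{"op": "carry_out", "data": {
  "increments": [
    [[0,15,15,0,0],[0,25,25,0,0],[0,30,30,0,0],[0,30,30,0,0],[0,30,30,0,0],[0,20,20,0,0],[0,10,10,0,0],[0,0,0,0,0]]
  ]
}}

```text
time: 20.08
tcp_pos: [0.4682, 0.0026, 0.2059]
tool_rot: [-1.162, -2.918, 0.001]
contact_force: [0.0, -0.5, -0.4]
finger_gap: 0.0854
```

Run:
```python
from h import *
o,M=st();print(o['time'],o['tcp_pos'],o['contact_force'],o['finger_gap'])
for n in('scene','top'):
    p,d=capture(n); cv2.imwrite(f'pics/{n}9.png',p); np.save(f'pics/{n}9.npy',d)
s=cv2.imread('pics/scene9.png')[140:220,220:310];t=cv2.imread('pics/top9.png')[215:305,313:403]
cv2.imwrite('pics/z9.png',np.hstack([cv2.resize(s,(405,360),interpolation=cv2.INTER_CUBIC),cv2.resize(t,(360,360),interpolation=cv2.INTER_CUBIC)]))
```

```text
20.075 [0.46820771 0.00256795 0.20590337] [ 0.03961408 -0.51146728 -0.43840803] 0.08541529294448048
```

View pics/z9.png

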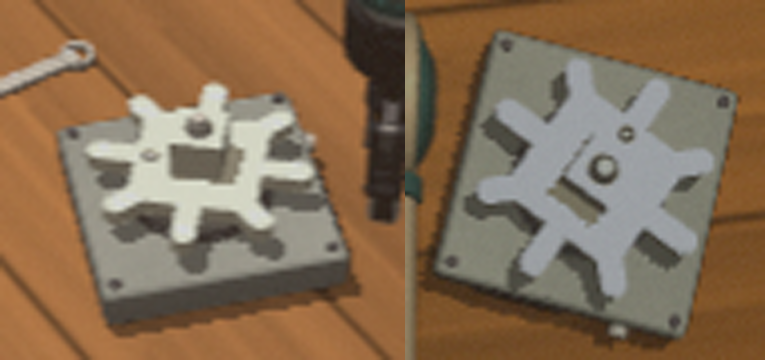

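View pics/scene9.png

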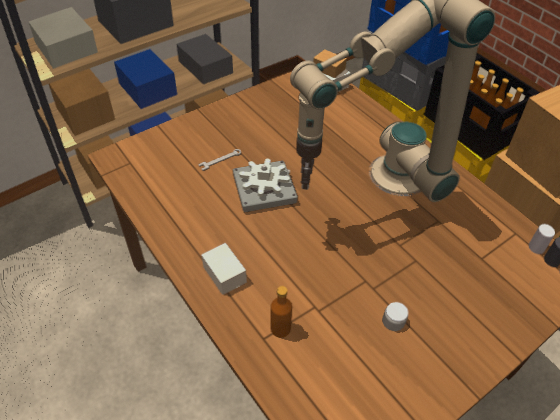

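Both views show the wheel seated: the shaft comes through the bore (zoom (603,168)) and the pin is visible in the small hole (626,133). The bystanders look unmoved. One last depth check of the plate's height.

Run:
```python
from h import *
def h3(n,uv,d):
    c=camera_info(n);o,r=ray(n,uv);u=np.array(uv).round().astype(int)
    return o+r*d[u[:,1],u[:,0]][:,None]
d=np.load('pics/top9.npy');d0=np.load('pics/top0.npy')
f=lambda x,y:(313+(x-405)/4,215+y/4)
pts=[f(545,150),f(580,80),f(655,95),f(700,160),f(680,235),f(612,285),f(540,260),f(498,190),f(510,112),f(625,220)]
print('plate z',h3('top',pts,d)[:,2].round(4)); print('housing z (.042)',h3('top',[f(500,80),f(700,110),f(460,240)],d)[:,2].round(4))
g=h3('top',[f(626,133),f(603,168)],d);print('hole,shaft',g.round(4))
a,b=cv2.imread('pics/top0.png'),cv2.imread('pics/top9.png')
for nm,(x,y,w,hh) in dict(tin=(125,272,28,28),bottle=(168,162,36,42),carton=(246,148,50,45),wrench=(412,207,28,63)).items():
    print(nm,cv2.absdiff(a[y:y+hh,x:x+w],b[y:y+hh,x:x+w]).max(2).mean().round(2))
```

```text
plate z [0.0728 0.0767 0.0712 0.0781 0.0755 0.0721 0.0745 0.0728 0.0706 0.0779]
housing z (.042) [0.0432 0.0425 0.0424]
hole,shaft [[ 0.5047 -0.2556  0.0708]
 [ 0.4733 -0.2241  0.1278]]
tin 2.98
bottle 4.16
carton 3.0
wrench 3.22
```

The plate's top measures about 0.074 m (60 + 14 mm, so it is home), and the bystanders are unchanged. Handing in.

```bash
python3 -c "
from rig import *
print(finish_job())"
```

```text
the job is handed in; nothing more can be done
None
```

The star wheel is on the drive, hub up, with the pin in its small hole and the plate flat on the flange. I let go of it, moved the arm clear and handed the job in at about 20 s.

- **Fitting:** I gripped the hub and lowered the wheel over the shaft. I first turned it to the pin direction measured in the pictures (about -0.76 rad). The pin went straight in with no reaction force, so no searching turn by feel was needed. The wheel touched the flange at TCP height 0.0789 m (0.0788 expected), and the force reading there was about 5 N.
- **Last checks:** The depth picture puts the plate's top at 0.071–0.078 m, average about 0.074 m, which is the fully home height. The shaft shows through the bore and the pin in the hole. The tin, bottle, carton and wrench look unchanged in the before and after pictures.
- **Disagreements:** The two cameras differed by up to about 6 mm on absolute position and by up to about 0.2 rad on the first pin reading. I went by averages and positions relative to the held wheel. The depth noise is about ±4 mm, so the landing height is the better evidence that the wheel is home.

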